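# Put the press anvil away in its push-latch tooling box

### The job

Put the anvil away: press the tooling box's flap so that its push catch lets go and it springs open, move the anvil from its holder into the free socket in the box, upright and fully down on its collar, then swing the flap shut and press it again until it catches and stays shut. Press no harder than it takes to feel the catch's firm stop (never over 20 N) and do not slam the anvil into its socket. Leave the other two tools in the box and the white chassis where they are.

Things in the scene. Friction and masses are not known exactly. Their poses are not given: they have to be found in the camera images.
- toolbox: Tooling box, fixed to the bench: pale-green sheet-steel case 160 (x) by 196 (y) by 98 mm high, open on top, walls 5 mm, inner floor at z = 5 mm. Origin: centre of its underside; +x to its hinge side, -x to its front (towards the robot), z up. A grey flap, set into the rim with 2 mm gaps, closes it, about flush when latched.
- flap_hinge (a point): Middle of the flap's hinge line, 74 mm towards +x of the box's centre, 94 mm above its underside; the line runs along the box's y. At angle A the flap's mid plane runs from it 147 mm to the free edge in the direction (-cos A, sin A) of the box's (x, z).
- flap (a joint): Angle of the flap, rad: 0.00 to 0.02 latched shut, negative while pressed in, 1.75 standing fully open, leaning back. Steel panel 145 by 182 mm, 4 mm thick (2 mm either side of the mid plane), 0.3 kg, with torsion spring and damper: unlatched, it swings open by itself to 1.75 in about 3 s, and is pushed shut against 2 to 5 N at the pad (about 2 N more at 0.1 m/s).
- flap_pad (a point): Where to press: centre of the top face of the round black rubber thumb pad (32 mm across, 1.5 mm proud) on the flap's outer side, 25 mm from its free front edge, 122 mm from the hinge line and 3.5 mm above the flap's mid plane. Moves with the flap.
- seat: The free socket: black block 46 (x) by 50 (y) by 30 mm high on the box's floor, with a vertical 18 mm through bore in its middle (mouth chamfered 2 mm). Origin: centre of its underside, on the bore axis; mouth at z = 30 mm, 63 mm below the rim. One of three alike in a row along the box's y, pitch 54 mm, 8 mm in front of the box's centre; which one is free differs.
- anvil: The anvil to put away: turned steel pin, about 0.14 kg, axis z, origin at the centre of its lower end: shank 16 mm diameter from z = 0 to 28 mm, collar 28 mm diameter from 28 to 34 mm, plain head 18 mm diameter from 34 to 68 mm (grasp here). It starts upright in the holder's bore; seated, its collar rests on the block's top, so its origin is 2 mm above the seat's.
- holder: Black steel anvil holder on the bench, fixed: block 115 (x) by 46 (y) by 40 mm high with a clamp lever on its -y side and a screw at its +x end. Origin: centre of its underside.
- holder_bore (a point): Mouth of the holder's 18 mm bore (40 mm above the bench), 34 mm towards -x of the holder's centre, where the anvil stands at the start.
- tool_b: A bystander: slim turned tool standing in another socket of the box, head 12.4 mm diameter, top 58 mm above its lower end (65 mm above the bench). Origin: centre of its lower end, on its axis.
- tool_c: A bystander: stout stepped turned tool standing in the third socket, head 22 mm diameter, top 60 mm above its lower end (67 mm above the bench). Origin: centre of its lower end, on its axis.
- chassis: A bystander: white perforated sheet-metal chassis 200 by 150 by 36 mm lying on the bench left of the box. Origin: centre of its underside.
- catch (a point): The push-push catch inside the box, behind the middle of its front wall. From latched, the flap yields against 4 to 6 N, then meets a firm stop 5 to 14 mm down at the pad: how deep differs per box, unseen. Let go after the stop and it springs open. To shut: push past flush to the firm stop, let go, it rises and stays latched. Stopping short changes nothing; another full press reopens it.
Mind the look-alikes: they are no part of the job. What is shaped like the anvil but green is not meant.

How it is judged:
By the outcome, as a careful person would: the job done as asked, in the order asked, and still so for the second after the job is handed in, with the robot touching nothing.
It also fails if it takes over 72 s, if anything falls off the work surface, if the arm or the gripper's body presses on something with over 40 N, if the wrist force passes 120 N, or if a joint passes its speed limit or range.

### The arm

A 7-joint arm with a two-finger parallel gripper is mounted at the origin on the work surface. World frame = base frame: x ahead of the robot, y to its left, z up, the work surface at z = 0. Lengths are in m, angles in rad, forces in N, time in s.
With the tool pointing down it reaches from about 0.425 to 0.875 m from the base axis. Payload 4.7 kg.
Tool frame: the origin (TCP) lies midway between the tips of the shut fingers; the grasp point (between the pads) lies 19 mm behind it; x points along the fingers, z is the direction in which the jaws open and shut, and the axes are right-handed (so a half turn about x gives the same grasp; the last joint's range is limited). The gripper opens to 87 mm and grips with 3 to 60 N. Pads are 19 mm wide; open, the fingers measure 117 mm over their backs; the gripper's body (75 mm by 190 mm) begins 51 mm behind the grasp point.
Start: joints at [-1.192, 0.321, -0.07, 1.45, 0.023, 1.371, -0.057], TCP at [0.232, 0.607, 0.223] pointing down, gripper open.
Joint ranges: [-2.86, 2.86], [-0.3, 2.09], [-1.38, 1.24], [0.06, 2.45], [-1.56, 4.7], [0.09, 2.05], [-2.69, 2.69]. Speed limits (rad/s): [2.57, 2.57, 3.14, 3.14, 3.14, 3.14, 3.14].

### API

Orientations are given as a rotation vector (axis times angle).
In Python, from bench import ctrl, vision, close_job gives the robot as it stands. The module is installed in compiled form; this text tells all that it offers.
- The arm moves only by the tool servo_tool, never from a script. Its argument "commands" is a list that holds one entry, the list of rows, each a list of 7 numbers: the turn, a rotation vector about the tool's x, y, z in degrees, then the shift along the tool's x, y, z in mm, then the finger opening in mm, from 0 to 87. In form: [[[wx, wy, wz, x, y, z, grip], ...]]. A call has 1 to 5 rows; each row is the pose to reach, as a shift and turn from the pose commanded when the call began, along the tool's axes at that moment; what a row does not reach only later rows make up. A row lasts 1/8 s, in which the tool goes at most 62.5 mm and 10.7 degrees, less where a joint would pass 70% of its speed; a pose out of reach is approached as far as the arm can. A call with a gripper value outside its range is refused whole. The fingers move at their own pace and stop on an object; "newtons" is the grip in N (left out, the last holds). Time passes only in rows, so rows that repeat a pose let the fingers close. It gives the time, the measured TCP pose, the force and the opening at its end, in the units of the state.
- ctrl.get_state(): the state, without advancing time (a new reading comes with each control period).
- vision.get_image(name): name is "scene" or "side" or "wrist"; returns the picture (480x640x3 uint8, red, green, blue); there is no depth.
- vision.camera_info(name): a dict with "fov_y" (degrees; the focal length in pixels is half the picture's height over the tangent of half this angle, whatever the lens; pixels are square), "cx", "cy" (the principal point, pixels), "pose" (4x4, takes a point from camera to world coordinates). Camera axes: x right, y down, z forward; pixel columns grow to the right and rows downward; lengths in m; the calibration is good to about 2 mm. A picture is of the moment at which its call begins: read the wrist's pose just before it. camera_info takes no time and is no camera call; for the wrist camera it gives the pose at the moment of the call.
- close_job(): hands the job in, once; it reports no verdict.
The state is a dict: "time": time; "joint_positions": joint angles; "qd": joint speeds; "joint_torque": joint torques, N m; "position": TCP position; "tool_rot": TCP orientation; "ft_force": force on the tool from outside, world axes, zero at the start; "torque": the same for the moment, N m; "grip_width": opening from 0.0 (shut) to 1.0 (fully open).
Only numpy, scipy, OpenCV 4.12 (cv2) and the standard library are available. Lean on these libraries where they do the work, as an engineer would, in place of code of your own. Each camera call takes 0.05 s, during which the arm holds its last target. There are 200 camera calls.

## Working session

There is one attempt and no reset: what is moved stays moved. The work goes in short steps, Python scripts to look and compute and a tool call to move; the robot and the scene stay as the last step left them, time stands still between calls to the robot, and variables do not carry over. Pictures are saved under pics/ and viewed, about 8 in all and at most 12, crops included, and the job is handed in when it is done.

Besides the shell and the picture viewer there is one more tool, called after ">>>" in YAML: its name, and indented under it one key for each argument. servo_tool: Moves the arm, as the interface text tells. Its arguments: {"type":"object","properties":{"commands":{"type":"array"},"newtons":{"type":"number"}},"required":["commands"]}

```bash
mkdir -p pics; cat > h.py <<'E'
import numpy as np,cv2
from bench import ctrl,vision
from scipy.spatial.transform import Rotation as R
def cam(n):
    i=vision.camera_info(n); f=240/np.tan(np.radians(i['fov_y'])/2); return f,i['cx'],i['cy'],np.array(i['pose'])
def ray(n,u,v,c=None):
    f,cx,cy,P=c or cam(n); d=P[:3,:3]@np.array([(u-cx)/f,(v-cy)/f,1]); return P[:3,3],d/np.linalg.norm(d)
def plane(n,u,v,z,c=None):
    o,d=ray(n,u,v,c); return o+d*(z-o[2])/d[2]
def proj(n,p,c=None):
    f,cx,cy,P=c or cam(n); q=P[:3,:3].T@(np.array(p)-P[:3,3]); return np.array([cx+f*q[0]/q[2],cy+f*q[1]/q[2]])
def tri(a,b):
    (o1,d1),(o2,d2)=a,b; A=np.stack([d1,-d2],1); t=np.linalg.lstsq(A,o2-o1,rcond=None)[0]
    p,q=o1+t[0]*d1,o2+t[1]*d2; return (p+q)/2,np.linalg.norm(p-q)
def save(n,f):
    im=vision.get_image(n); cv2.imwrite('pics/'+f,im[:,:,::-1]); return im
def totool(w):  # world shift (m) -> tool mm
    s=ctrl.get_state(); return R.from_rotvec(s['tool_rot']).inv().apply(np.array(w))*1000
E
python3 - <<'E'
from h import *
np.set_printoptions(precision=4,suppress=True)
s=ctrl.get_state(); print(s); print(R.from_rotvec(s['tool_rot']).as_matrix())
for n in ['scene','side','wrist']:
    print(n,vision.camera_info(n)); save(n,n+'0.png')
E
```

```text
{'time': 0.0, 'joint_positions': array([-1.1919,  0.3218, -0.0701,  1.4517,  0.0226,  1.3708, -0.0569]), 'qd': array([ 0.0004, -0.0001,  0.0015,  0.0011,  0.001 , -0.0004, -0.0005]), 'joint_torque': array([ -0.0003, -49.1292,  -0.404 , -31.2517,  -0.064 ,   0.0439,
         0.0002]), 'position': array([0.2318, 0.6067, 0.2214]), 'tool_rot': array([-0.9376,  1.3615,  0.9356]), 'ft_force': array([ 0.4057, -0.4415, -0.4635]), 'torque': array([0.0046, 0.0181, 0.0009]), 'grip_width': 1.0000158163244455}
[[-0.0006 -0.9342  0.3567]
 [-0.0019  0.3567  0.9342]
 [-1.     -0.0001 -0.0019]]
scene {'fov_y': 46.969488990696824, 'cx': 311.8758151876018, 'cy': 235.6212420493698, 'pose': array([[ 0.6982,  0.56  , -0.4459,  1.0413],
       [ 0.7159, -0.5497,  0.4306, -0.4649],
       [-0.004 , -0.6199, -0.7847,  1.0278],
       [ 0.    ,  0.    ,  0.    ,  1.    ]])}
side {'fov_y': 54.73714372066214, 'cx': 314.7991974693303, 'cy': 235.57003686229842, 'pose': array([[ 0.9608, -0.1438,  0.2371,  0.2257],
       [-0.2773, -0.4913,  0.8257, -0.8964],
       [-0.0022, -0.859 , -0.5119,  0.681 ],
       [ 0.    ,  0.    ,  0.    ,  1.    ]])}
wrist {'fov_y': 68.76960190993944, 'cx': 319.7659781697167, 'cy': 238.33920646616193, 'pose': array([[ 0.3567,  0.9066,  0.2254,  0.17  ],
       [ 0.9342, -0.3456, -0.0884,  0.6296],
       [-0.0023,  0.2422, -0.9702,  0.3837],
       [ 0.    ,  0.    ,  0.    ,  1.    ]])}
```

View pics/scene0.png

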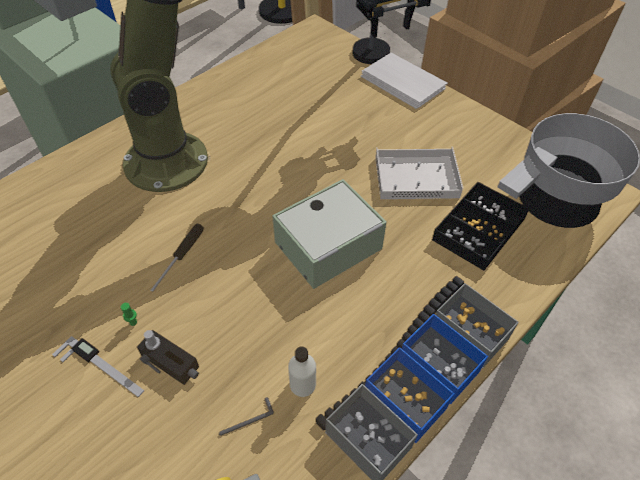

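View pics/side0.png

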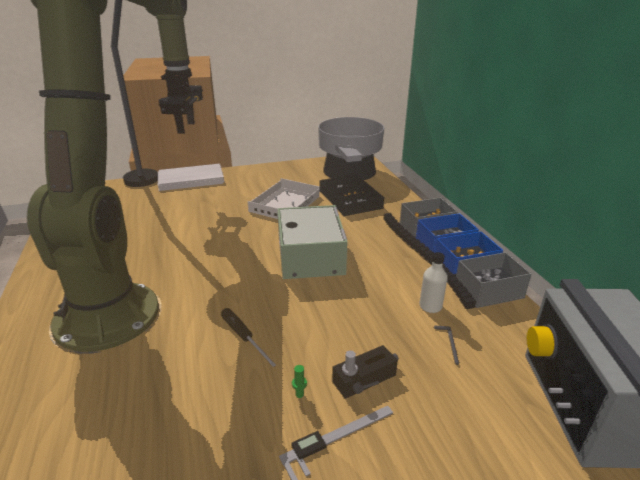

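The scene view shows the box with its pad at (317,205), the holder at (168,357), the anvil head at (152,337) and the green look-alike at (129,314). In the side view the pad is at (291,225) and the anvil at (350,360). Next I'll measure these.

```bash
python3 - <<'E'
from h import *
np.set_printoptions(precision=4,suppress=True)
S=cv2.imread('pics/scene0.png');D=cv2.imread('pics/side0.png')
r={}
for n,I,(u,v) in [('scene',S,(317,205)),('side',D,(291,225))]:
    g=cv2.cvtColor(I,cv2.COLOR_BGR2GRAY)
    w=(slice(v-12,v+13),slice(u-14,u+15)); m=(g[w]<90).astype(np.uint8)
    k,l,st,ce=cv2.connectedComponentsWithStats(m); j=1+np.argmax(st[1:,4])
    c=ce[j]+[u-14,v-12]; r[n]=c; print(n,c,st[j],plane(n,*c,.0975))
print('pad tri',tri(ray('scene',*r['scene']),ray('side',*r['side'])))
# flap/box top quads
for n,I,(u,v) in [('scene',S,(330,220)),('side',D,(315,235))]:
    hsv=cv2.cvtColor(I,cv2.COLOR_BGR2HSV); print(n,hsv[v,u],I[v,u])
a=cv2.resize(S[310:390,120:210],None,fx=5,fy=5,interpolation=3);b=cv2.resize(D[335:405,310:410],None,fx=4,fy=4,interpolation=3)
c=cv2.resize(S[175:290,265:395],None,fx=3,fy=3,interpolation=3);d=cv2.resize(D[200:280,270:355],None,fx=4,fy=4,interpolation=3)
o=np.zeros((600,800,3),np.uint8)
for im,x,y in [(a[:255,:400],0,0),(b[:255],400,0),(c,0,256),(d[:340],400,256)]:
    o[y:y+im.shape[0],x:x+im.shape[1]]=im[:600-y,:800-x]
cv2.imwrite('pics/c1.png',o)
E
```

```text
scene [316.4  204.76] [  7   7  13  10 100] [0.4565 0.1145 0.0975]
side [291.1064 224.5957] [ 9  9 11  6 47] [0.4529 0.1146 0.0975]
pad tri (array([0.4541, 0.1168, 0.0952]), np.float64(0.002072637180830115))
scene [ 35   8 187] [181 187 186]
side [ 20  21 178] [163 173 178]
```

View pics/c1.png

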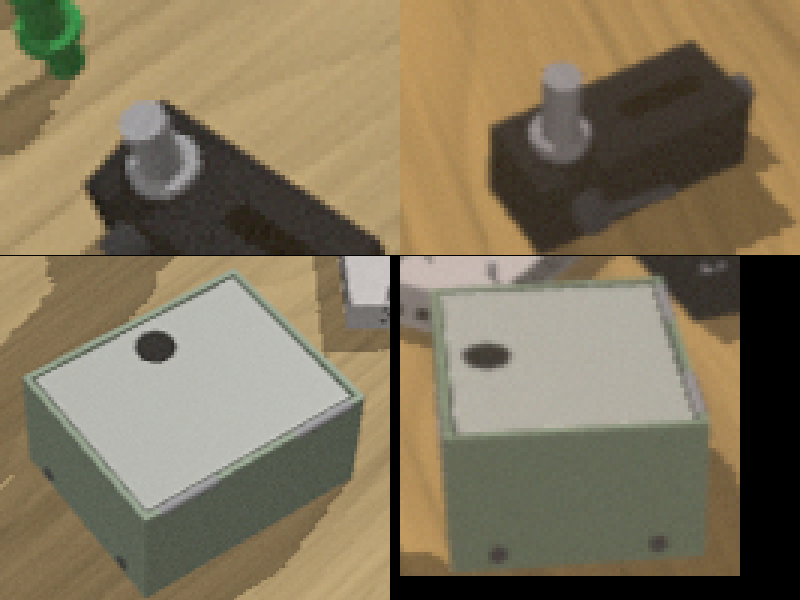

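The crop shows the box's rim corners, the hinge hardware on the side away from the robot, and the anvil upright in the holder's bore. Now the positions.

```bash
python3 - <<'E'
from h import *
np.set_printoptions(precision=4,suppress=True)
def q(L,s,x0,y0,ox,oy): return [((a-ox+.5)/s-.5+x0,(b-oy+.5)/s-.5+y0) for a,b in L]
names=['F-','F+','B+','B-']
sc=q([(25,380),(232,272),(362,398),(148,518)],3,265,175,0,256)
sd=q([(443,436),(434,290),(660,281),(708,421)],4,270,200,400,256)
for n,c in [('scene',sc),('side',sd)]:
    P=np.array([plane(n,*p,.098) for p in c])[:,:2]; print(n,P,P.mean(0),'yaw',[np.degrees(np.arctan2(*(v[::-1]))) for v in (P[3]-P[0],P[2]-P[1])],np.degrees(np.arctan2(-(P[1]-P[0])[0],(P[1]-P[0])[1])),np.degrees(np.arctan2(-(P[2]-P[3])[0],(P[2]-P[3])[1])))
T=[tri(ray('scene',*a),ray('side',*b)) for a,b in zip(sc,sd)]; print('tri',T,np.mean([t[0] for t in T],0))
# anvil: top circle centre
a=q([(145,113)],5,120,310,0,0)[0]; b=q([(562,74)],4,310,335,400,0)[0]
print('anvil',plane('scene',*a,.080),plane('side',*b,.080),tri(ray('scene',*a),ray('side',*b)))
# collar (z .046 top) centre check
a=q([(163,163)],5,120,310,0,0)[0]; b=q([(560,136)],4,310,335,400,0)[0]
print('collar',plane('scene',*a,.043),plane('side',*b,.043))
E
```

```text
scene [[ 0.4133  0.0226]
 [ 0.4439  0.2107]
 [ 0.5983  0.1864]
 [ 0.5658 -0.0001]] [0.5053 0.1049] yaw [np.float64(-8.459232361599392), np.float64(-8.938932243580398)] -9.235591173155292 -9.887130181513124
side [[ 0.4054  0.0266]
 [ 0.4402  0.2127]
 [ 0.5923  0.1821]
 [ 0.5624 -0.0015]] [0.5001 0.105 ] yaw [np.float64(-10.150238900936033), np.float64(-11.379261012514354)] -10.593493226233438 -9.265406418312383
tri [(array([0.4077, 0.0272, 0.0945]), np.float64(0.0064596188622641215)), (array([0.4413, 0.2134, 0.0963]), np.float64(0.0029276024546651034)), (array([0.5955, 0.1903, 0.0931]), np.float64(0.000973466162229477)), (array([0.564 , 0.0017, 0.0954]), np.float64(0.0010510833067449185))] [0.5021 0.1082 0.0948]
anvil [ 0.4522 -0.3343  0.08  ] [ 0.4512 -0.3364  0.08  ] (array([ 0.4516, -0.3345,  0.0784]), np.float64(0.0009171190165956671))
collar [ 0.4528 -0.3367  0.043 ] [ 0.4511 -0.338   0.043 ]
```

>>> servo_tool:
  commands:
    - [[0,0,0,0,-38,-38,0],[0,0,0,0,-77,-76,0],[0,0,0,0,-115,-114,0],[0,0,0,0,-154,-152,0],[0,0,0,0,-193,-190,0]]
  newtons: 20

```text
time: 0.78
position: [0.3449, 0.3591, 0.2224]
tool_rot: [-0.936, 1.36, 0.936]
ft_force: [1.3, 0.4, 0.6]
grip_width: 0.518
```

>>> servo_tool:
  commands:
    - [[-3,0,0,15,-48,-48,0],[-6,0,0,35,-97,-96,0],[-9,0,0,55,-145,-143,0],[-11.2,0,0,70,-193,-190,0],[-11.2,0,0,70,-193,-190,0]]

```text
time: 1.4
position: [0.4574, 0.1106, 0.1518]
tool_rot: [-1.081, 1.287, 1.08]
ft_force: [-0.3, 0.4, 0.1]
grip_width: 0.018
```

```bash
python3 - <<'E'
from h import *
np.set_printoptions(precision=4,suppress=True)
s=ctrl.get_state(); print(s['time'],s['position'],s['ft_force'],s['grip_width'],s['joint_positions']);print(R.from_rotvec(s['tool_rot']).as_matrix())
save('wrist','w1.png')
print('to pad tool mm',totool(np.array([.456,.1142,.0975])-s['position']))
print(proj('wrist',[.456,.1142,.0975]), 'green',plane('scene',129,308,.06),plane('side',300,370,.06))
S=cv2.imread('pics/w1.png');g=cv2.cvtColor(S,6)
E
```

```text
1.4 [0.4574 0.1106 0.1518] [-0.3142  0.3678  0.075 ] 0.018082077359818337 [-0.6688 -0.0218  0.3723  1.9844  0.0093  1.1784  1.097 ]
[[-0.0007 -0.985   0.1728]
 [-0.0009  0.1728  0.985 ]
 [-1.      0.0005 -0.001 ]]
to pad tool mm [54.246   1.9973  3.4201]
[331.1228 251.7169] green [ 0.3655 -0.3289  0.06  ] [ 0.3601 -0.3315  0.06  ]
```

View pics/w1.png

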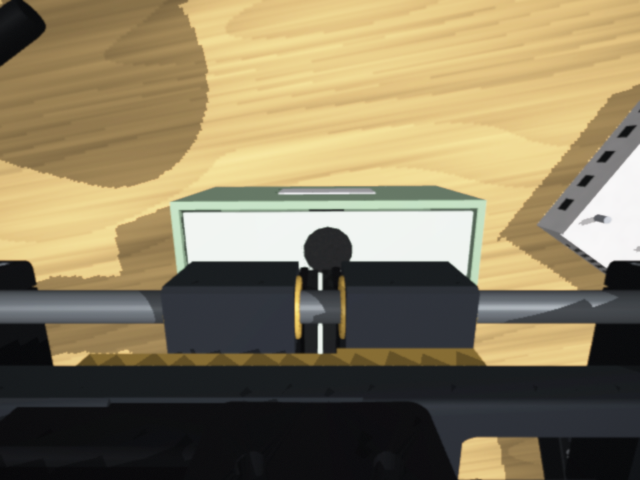

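The wrist view is clear: the pad is at (328,250), against a predicted (331,252), so the pad estimate is good to about 2 mm. I'll descend and press gently.

>>> servo_tool:
  commands:
    - [[0,0,0,15,1,1,0],[0,0,0,35,2,3,0],[0,0,0,48,2,3,0],[0,0,0,51,2,3,0],[0,0,0,51,2,3,0]]

```text
time: 2.08
position: [0.4555, 0.1183, 0.1016]
tool_rot: [-1.084, 1.284, 1.084]
ft_force: [0.7, -0.6, -0.3]
grip_width: 0.009
```

>>> servo_tool:
  commands:
    - [[0,0,0,2,0,0,0],[0,0,0,4,0,0,0],[0,0,0,4,0,0,0]]

```text
time: 2.45
position: [0.456, 0.1181, 0.0982]
tool_rot: [-1.083, 1.283, 1.083]
ft_force: [-0.1, 0.0, 3.8]
grip_width: -0.0
```

>>> servo_tool:
  commands:
    - [[0,0,0,1.5,0,0,0],[0,0,0,3,0,0,0],[0,0,0,3,0,0,0]]

```text
time: 2.82
position: [0.4559, 0.1181, 0.0947]
tool_rot: [-1.084, 1.283, 1.083]
ft_force: [-0.2, 1.4, 3.8]
grip_width: 0.002
```

>>> servo_tool:
  commands:
    - [[0,0,0,1,0,0,0],[0,0,0,1.5,0,0,0]]

```text
time: 3.08
position: [0.4559, 0.1181, 0.0932]
tool_rot: [-1.084, 1.283, 1.083]
ft_force: [1.2, 1.3, 4.6]
grip_width: 0.0
```

>>> servo_tool:
  commands:
    - [[0,0,0,1,0,0,0],[0,0,0,1.5,0,0,0]]

```text
time: 3.32
position: [0.4559, 0.118, 0.0917]
tool_rot: [-1.084, 1.283, 1.083]
ft_force: [1.4, 1.8, 4.0]
grip_width: 0.008
```

>>> servo_tool:
  commands:
    - [[0,0,0,1,0,0,0],[0,0,0,1,0,0,0]]

```text
time: 3.58
position: [0.4559, 0.118, 0.0907]
tool_rot: [-1.084, 1.283, 1.083]
ft_force: [2.3, 3.0, 4.5]
grip_width: 0.002
```

>>> servo_tool:
  commands:
    - [[0,0,0,1,0,0,0],[0,0,0,1,0,0,0]]

```text
time: 3.82
position: [0.456, 0.118, 0.0898]
tool_rot: [-1.084, 1.283, 1.083]
ft_force: [2.0, 1.7, 4.2]
grip_width: 0.004
```

>>> servo_tool:
  commands:
    - [[0,0,0,1,0,0,0],[0,0,0,1,0,0,0]]

```text
time: 4.08
position: [0.456, 0.118, 0.0888]
tool_rot: [-1.084, 1.283, 1.083]
ft_force: [3.1, 1.6, 4.2]
grip_width: 0.007
```

>>> servo_tool:
  commands:
    - [[0,0,0,1,0,0,0],[0,0,0,1,0,0,0]]

```text
time: 4.32
position: [0.456, 0.118, 0.0878]
tool_rot: [-1.084, 1.283, 1.083]
ft_force: [4.1, 1.6, 5.0]
grip_width: 0.007
```

>>> servo_tool:
  commands:
    - [[0,0,0,1,0,0,0],[0,0,0,1,0,0,0]]

```text
time: 4.58
position: [0.4561, 0.118, 0.0872]
tool_rot: [-1.084, 1.283, 1.083]
ft_force: [2.8, 1.0, 7.1]
grip_width: 0.002
```

>>> servo_tool:
  commands:
    - [[0,0,0,1,0,0,0],[0,0,0,1,0,0,0]]

```text
time: 4.82
position: [0.4561, 0.118, 0.0868]
tool_rot: [-1.083, 1.283, 1.083]
ft_force: [0.3, 1.2, 11.5]
grip_width: 0.007
```

The firm stop is felt at z ≈ 0.087, at 11.5 N. I'll release quickly and clear the flap.

>>> servo_tool:
  commands:
    - [[0,0,0,-50,0,0,0],[0,0,0,-110,0,0,0],[0,0,0,-150,-4,-25,0],[0,0,0,-150,-12,-75,0],[0,0,0,-150,-22,-135,0]]

```text
time: 5.45
position: [0.4525, -0.0201, 0.2344]
tool_rot: [-1.084, 1.287, 1.088]
ft_force: [1.7, 0.1, -0.8]
grip_width: 0.006
```

```bash
python3 - <<'E'
from h import *
S=cv2.imread('pics/scene0.png');I=save('scene','s2.png')[:,:,::-1]
c=(slice(110,300),slice(230,420)); cv2.imwrite('pics/s2c.png',cv2.resize(np.hstack([S[c],I[c]]),None,fx=2,fy=2))
print(ctrl.get_state()['position'],np.abs(S[c].astype(int)-I[c]).mean(2).__gt__(40).sum())
E
```

```text
[ 0.45183522 -0.03049884  0.23444491] 8583
```

View pics/s2c.png

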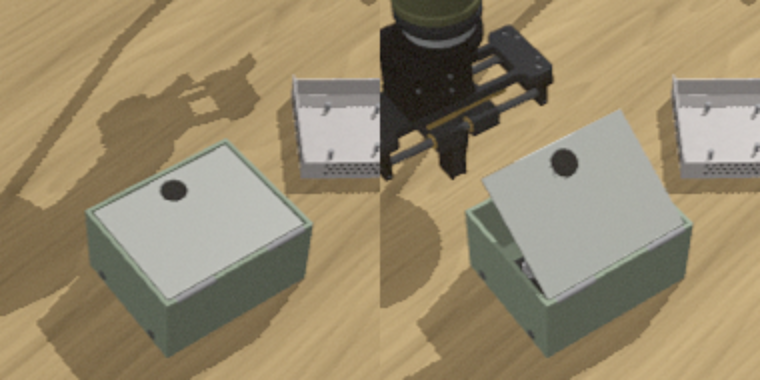

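The flap is springing open. On to the anvil.

>>> servo_tool:
  commands:
    - [[0,0,0,0,-10,-60,60],[0,0,0,0,-20,-120,60],[0,0,0,0,-30,-180,60],[0,0,0,10,-40,-240,60],[0,0,0,30,-48,-290,60]]

```text
time: 6.12
position: [0.4512, -0.3146, 0.2046]
tool_rot: [-1.081, 1.286, 1.085]
ft_force: [0.9, 0.8, -1.0]
grip_width: 0.491
```

>>> servo_tool:
  commands:
    - [[0,0,0,15,-3,-15,60],[0,0,0,30,-4,-22,60],[0,0,0,40,-4,-22,60],[0,0,0,40,-4,-22,60],[0,0,0,40,-4,-22,60]]

```text
time: 6.75
position: [0.4537, -0.3344, 0.1661]
tool_rot: [-1.085, 1.283, 1.084]
ft_force: [0.2, 0.6, 0.1]
grip_width: 0.689
```

```bash
python3 - <<'E'
from h import *
np.set_printoptions(precision=4,suppress=True)
s=ctrl.get_state(); print(s['time'],s['position'],s['joint_positions']);print(R.from_rotvec(s['tool_rot']).as_matrix())
save('wrist','w3.png')
p=np.array([.4516,-.3355,.08])
print('shift tool mm',totool(p-s['position']),proj('wrist',p))
E
```

```text
6.75 [ 0.4537 -0.3344  0.1661] [-0.2042  0.235   0.9112  1.7724 -0.1976  1.2293  2.1634]
[[ 0.001  -0.986   0.167 ]
 [ 0.0005  0.167   0.986 ]
 [-1.     -0.0009  0.0007]]
shift tool mm [86.0473  2.0393 -1.4955] [319.4685 240.9725]
```

View pics/w3.png

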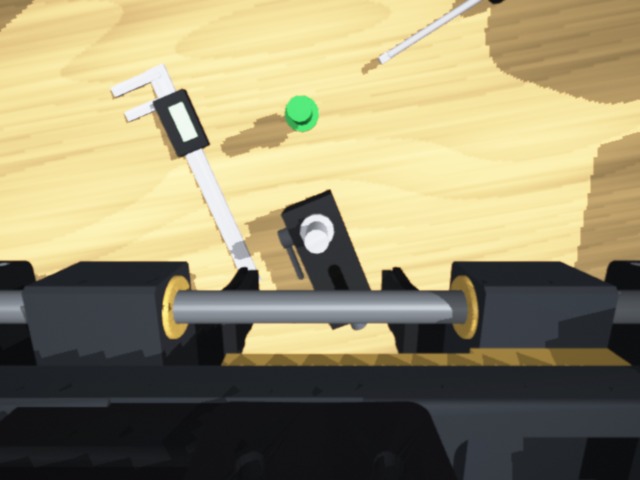

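The anvil head is at (317,241), against a predicted (319,241). I'll descend and close on it.

>>> servo_tool:
  commands:
    - [[0,0,0,30,2,-2.5,40],[0,0,0,70,2,-2.5,36],[0,0,0,100,2,-2.5,36],[0,0,0,112,2,-2.5,36],[0,0,0,116,2,-2.5,36]]

```text
time: 7.42
position: [0.4511, -0.3374, 0.0499]
tool_rot: [-1.084, 1.284, 1.083]
ft_force: [0.1, -0.9, 0.7]
grip_width: 0.416
```

>>> servo_tool:
  commands:
    - [[0,0,0,0,0,0,36],[0,0,0,0,0,0,24],[0,0,0,0,0,0,16],[0,0,0,0,0,0,10],[0,0,0,0,0,0,10]]
  newtons: 20

```text
time: 8.05
position: [0.4511, -0.3373, 0.0501]
tool_rot: [-1.084, 1.284, 1.083]
ft_force: [-0.6, 2.1, 3.6]
grip_width: 0.2
```

>>> servo_tool:
  commands:
    - [[0,0,0,-4,0,0,8],[0,0,0,-12,0,0,8],[0,0,0,-22,0,0,8],[0,0,0,-32,0,0,8]]
  newtons: 30

```text
time: 8.55
position: [0.4507, -0.3376, 0.0824]
tool_rot: [-1.084, 1.284, 1.083]
ft_force: [-0.1, -1.0, -0.9]
grip_width: 0.197
```

>>> servo_tool:
  commands:
    - [[0,0,0,-25,0,0,8],[0,0,0,-55,0,0,8],[0,0,0,-90,0,0,8],[0,0,0,-115,2,25,8],[0,0,0,-118,5,60,8]]

```text
time: 9.18
position: [0.4564, -0.2789, 0.2022]
tool_rot: [-1.084, 1.284, 1.077]
ft_force: [0.4, 0.2, -1.3]
grip_width: 0.195
```

>>> servo_tool:
  commands:
    - [[0,0,0,0,3,50,8],[0,0,0,0,6,105,8],[0,0,0,0,10,160,8],[0,0,0,0,14,215,8],[0,0,0,0,17,265,8]]

```text
time: 9.8
position: [0.4838, -0.0115, 0.2004]
tool_rot: [-1.084, 1.283, 1.083]
ft_force: [1.5, -0.5, -2.0]
grip_width: 0.196
```

>>> servo_tool:
  commands:
    - [[0,0,0,0,3,45,8],[0,0,0,0,6,85,8],[0,0,0,0,9,112,8],[0,0,0,0,9,121,8],[0,0,0,0,9,121,8]]

```text
time: 10.42
position: [0.4954, 0.1068, 0.1998]
tool_rot: [-1.084, 1.285, 1.083]
ft_force: [-0.1, -0.5, -1.7]
grip_width: 0.199
```

```bash
python3 - <<'E'
from h import *
np.set_printoptions(precision=4,suppress=True)
s=ctrl.get_state(); print(s['time'],s['position'],s['ft_force'],s['joint_positions'],s['grip_width']);print(R.from_rotvec(s['tool_rot']).as_matrix())
save('wrist','w4.png')
for k in (-1,0,1):
  p=np.array([.495+.009*k,.1073+.053*k,.035]); print(proj('wrist',p),totool(p-s['position']))
E
```

```text
10.425 [0.4954 0.1068 0.1998] [-0.0889 -0.4683 -1.7253] [-0.7741  0.0187  0.5188  1.849  -0.009   1.2763  1.1486] 0.198542745415049
[[ 0.0002 -0.9857  0.1686]
 [-0.0006  0.1686  0.9857]
 [-1.     -0.0003 -0.0005]]
[265.7136 221.8879] [164.7837   0.4266 -53.2775]
[322.3189 221.7609] [164.75     0.5664   0.481 ]
[378.96   221.6337] [164.7162   0.7061  54.2395]
```

View pics/w4.png

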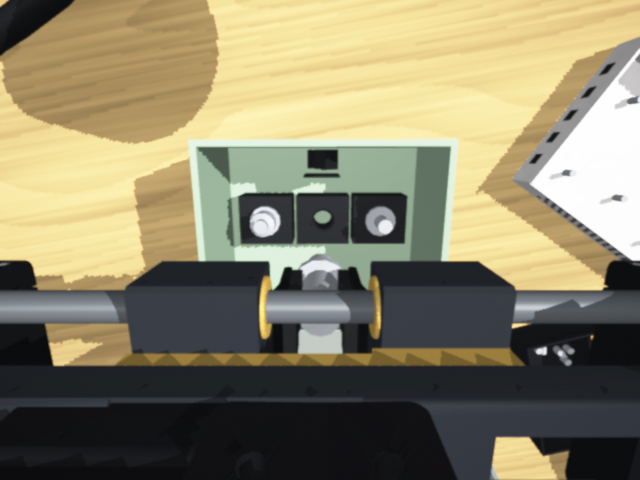

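The middle socket is free, with its bore at (322,218). The slim and stout tools flank it, and the held anvil shows at (320,270). I'll refine from a crop.

```bash
python3 - <<'E'
from h import *
np.set_printoptions(precision=4,suppress=True)
I=cv2.imread('pics/w4.png');hsv=cv2.cvtColor(I,40)
g=cv2.cvtColor(I,6)
w=g[200:236,302:344]; m=(w>60).astype(np.uint8)
k,l,st,ce=cv2.connectedComponentsWithStats(m); print('hole',[(c+[302,200],s) for c,s in zip(ce[1:],st[1:]) if s[4]>20])
b=(g[185:255,240:410]<70).astype(np.uint8); print('dark rows',np.where(b[:,40:70].sum(1)>8)[0][[0,-1]]+185,'cols',np.where(b[30:50].sum(0)>8)[0]+240)
cv2.imwrite('pics/c5.png',cv2.resize(I[180:290,250:400],None,fx=5,fy=5,interpolation=2))
s=ctrl.get_state();x,y,_=s['position']
for z in (.162,.190,.196): print(z,proj('wrist',[x,y,z]))
E
```

```text
hole [(array([322.0936, 216.4138]), array([ 11,  10,  19,  14, 203], dtype=int32))]
dark rows [193 242] cols [240 241 242 243 244 245 246 247 248 249 280 281 282 283 284 285 286 287
 288 289 290 291 292 293 298 299 300 301 302 303 304 305 306 307 308 309
 310 311 312 313 314 315 316 317 318 319 320 321 322 323 324 325 326 327
 328 329 330 331 332 333 334 335 336 337 338 339 340 341 342 343 344 345
 346 347 351 352 353 354 355 356 357 358 359 360 361 362 363 364 365 395
 396 397 398 399 400 401 402 403 404]
0.162 [321.5119 264.5686]
0.19 [321.6974 281.4826]
0.196 [321.7445 285.7827]
```

View pics/c5.png

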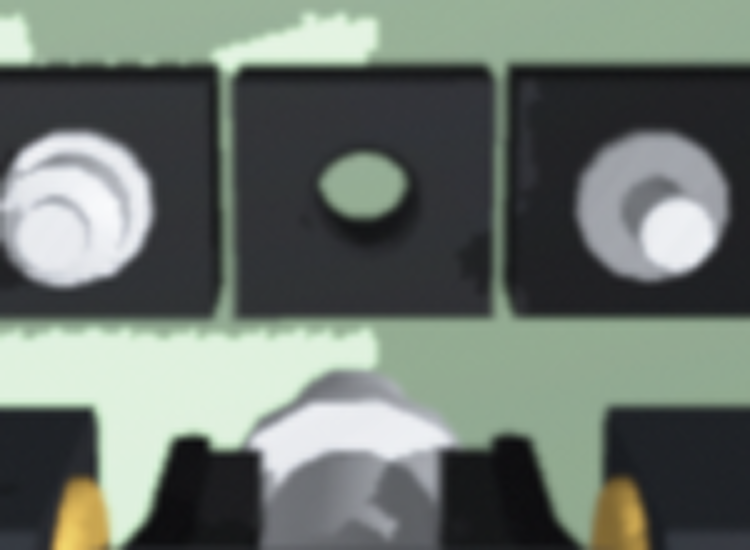

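>>> servo_tool:
  commands:
    - [[0,0,0,20,3,0.6,8],[0,0,0,45,4.8,1.2,8],[0,0,0,60,4.8,1.2,8],[0,0,0,60,4.8,1.2,8],[0,0,0,60,4.8,1.2,8]]

```text
time: 11.1
position: [0.4916, 0.1091, 0.1405]
tool_rot: [-1.083, 1.283, 1.082]
ft_force: [0.7, -0.0, -0.3]
grip_width: 0.194
```

```bash
python3 - <<'E'
from h import *
np.set_printoptions(precision=4,suppress=True)
s=ctrl.get_state(); print(s['time'],s['position'])
I=save('wrist','w6.png')[:,:,::-1]
cv2.imwrite('pics/c6.png',cv2.resize(I[180:290,245:405],None,fx=5,fy=5,interpolation=2))
x,y,z=s['position']
for q in (.035,z-.0375,z-.0095,z-.0035): 
  a=proj('wrist',[x,y,q]); print(q,a,proj('wrist',[x+.001,y,q])-a)
E
```

```text
11.1 [0.4916 0.1091 0.1405]
0.035 [320.7035 237.186 ] [0.2139 1.2159]
0.10295712271491994 [321.017 264.483] [0.2807 1.5663]
0.13095712271491994 [321.212  281.4613] [0.3221 1.7766]
0.13695712271491994 [321.2616 285.778 ] [0.3326 1.8292]
```

View pics/c6.png

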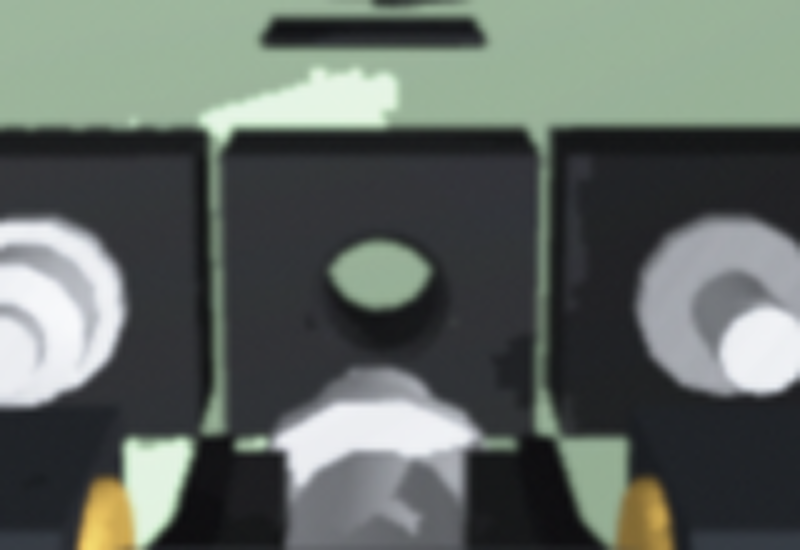

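The mouth is at (320.8,238.5), and the held anvil lines up with it to within about 1 mm. I'll nudge +0.7 mm in z and descend slowly.

>>> servo_tool:
  commands:
    - [[0,0,0,12,0,0.4,8],[0,0,0,30,0,0.7,8],[0,0,0,46,0,0.7,8],[0,0,0,57,0,0.7,8],[0,0,0,62,0,0.7,8]]

```text
time: 11.78
position: [0.4904, 0.1099, 0.0764]
tool_rot: [-1.084, 1.286, 1.084]
ft_force: [-0.3, -0.6, -1.9]
grip_width: 0.197
```

>>> servo_tool:
  commands:
    - [[0,0,0,2,0,0,8],[0,0,0,4,0,0,8],[0,0,0,6,0,0,8],[0,0,0,8,0,0,8]]

```text
time: 12.28
position: [0.492, 0.1103, 0.0706]
tool_rot: [-1.084, 1.282, 1.083]
ft_force: [-1.3, -1.3, 8.9]
grip_width: 0.194
```

```bash
python3 - <<'E'
from h import *
np.set_printoptions(precision=4,suppress=True)
for i in range(3):
  s=ctrl.get_state(); print(s['position'],s['ft_force'],s['torque'],R.from_rotvec(s['tool_rot']).as_matrix()[:,0]); vision.get_image('side')
E
```

```text
[0.492  0.1103 0.0706] [-1.2739 -1.2846  8.9383] [-0.3095  0.3092 -0.0274] [ 0.002   0.0006 -1.    ]
[0.492  0.1102 0.0706] [-1.0972 -0.9174  5.2559] [-0.094   0.2954  0.0281] [ 0.0019  0.0007 -1.    ]
[0.4919 0.1102 0.0707] [-1.8463 -0.8118  4.9504] [-0.1367  0.2316 -0.0095] [ 0.0018  0.0007 -1.    ]
```

The force points towards -x, slightly -y, so the shank is on the chamfer. I'll back off 2 mm, shift and retry.

>>> servo_tool:
  commands:
    - [[0,0,0,-3,0.6,-0.2,8],[0,0,0,-3,1.3,-0.4,8],[0,0,0,-1,1.3,-0.4,8],[0,0,0,1,1.3,-0.4,8],[0,0,0,3,1.3,-0.4,8]]

```text
time: 13.05
position: [0.4921, 0.1102, 0.069]
tool_rot: [-1.084, 1.28, 1.081]
ft_force: [0.2, 0.3, -1.8]
grip_width: 0.199
```

```bash
python3 - <<'E'
from h import *
np.set_printoptions(precision=4,suppress=True)
for i in range(3):
  s=ctrl.get_state(); print(s['position'],s['ft_force'],s['torque']); vision.get_image('side')
E
```

```text
[0.4921 0.1102 0.069 ] [ 0.1994  0.2871 -1.7518] [-0.0002 -0.1442  0.0109]
[0.4913 0.1101 0.0677] [ 2.3508 -0.5738  0.5077] [-0.0928 -0.7001  0.0013]
[0.4911 0.11   0.0673] [ 3.7071 -0.3994  0.4374] [-0.0534 -0.81   -0.0202]
```

It's in the bore. The wall now pushes +x, so I'll ease back 0.8 mm and continue slowly.

>>> servo_tool:
  commands:
    - [[0,0,0,0,-0.5,0,8],[0,0,0,2,-0.8,0,8],[0,0,0,5,-0.8,0,8],[0,0,0,7.5,-0.8,0,8],[0,0,0,10,-0.8,0,8]]

```text
time: 13.82
position: [0.4912, 0.1099, 0.0567]
tool_rot: [-1.084, 1.283, 1.083]
ft_force: [5.3, -0.9, 2.8]
grip_width: 0.198
```

>>> servo_tool:
  commands:
    - [[0,0,0,2,0,0,8],[0,0,0,4,0,0,8],[0,0,0,6,0,0,8],[0,0,0,8,0,0,8],[0,0,0,8,0,0,8]]

```text
time: 14.45
position: [0.4913, 0.1099, 0.0487]
tool_rot: [-1.084, 1.283, 1.082]
ft_force: [5.7, 0.1, 0.6]
grip_width: 0.198
```

>>> servo_tool:
  commands:
    - [[0,0,0,0,-0.7,0,8],[0,0,0,0.8,-0.7,0,8],[0,0,0,1.6,-0.7,0,8],[0,0,0,2.4,-0.7,0,8],[0,0,0,2.4,-0.7,0,8]]

```text
time: 15.08
position: [0.4916, 0.1098, 0.0463]
tool_rot: [-1.084, 1.283, 1.083]
ft_force: [5.2, -0.5, 2.5]
grip_width: 0.198
```

>>> servo_tool:
  commands:
    - [[0,0,0,0.7,0,0,8],[0,0,0,1.4,0,0,8],[0,0,0,1.4,0,0,8]]

```text
time: 15.45
position: [0.4917, 0.1098, 0.0451]
tool_rot: [-1.084, 1.283, 1.083]
ft_force: [5.1, -0.3, 4.7]
grip_width: 0.202
```

>>> servo_tool:
  commands:
    - [[0,0,0,0,-0.7,0,8],[0,0,0,0.5,-0.9,0,8],[0,0,0,0.5,-0.9,0,8]]

```text
time: 15.82
position: [0.4919, 0.1097, 0.045]
tool_rot: [-1.083, 1.284, 1.084]
ft_force: [1.9, -1.1, 9.5]
grip_width: 0.196
```

>>> servo_tool:
  commands:
    - [[0,0,0,0.6,0,0,8],[0,0,0,0.6,0,0,8],[0,0,0,0.6,0,0,8]]

```text
time: 16.2
position: [0.4919, 0.1098, 0.0449]
tool_rot: [-1.083, 1.284, 1.084]
ft_force: [-0.3, -0.3, 13.6]
grip_width: 0.195
```

The collar is seated: firm contact at z ≈ 0.045, as expected. I'll open slightly, lift out and check.

>>> servo_tool:
  commands:
    - [[0,0,0,-0.8,0,0,14],[0,0,0,-0.8,0,0,20],[0,0,0,-0.8,0,0,30],[0,0,0,-0.8,0,0,30],[0,0,0,-0.8,0,0,30]]

```text
time: 16.82
position: [0.4911, 0.1095, 0.0439]
tool_rot: [-1.083, 1.286, 1.084]
ft_force: [0.7, 0.3, 0.4]
grip_width: 0.335
```

>>> servo_tool:
  commands:
    - [[0,0,0,-6,0,0,30],[0,0,0,-20,0,0,30],[0,0,0,-45,0,0,30],[0,0,0,-95,0,0,30],[0,0,0,-140,0,0,30]]

```text
time: 17.45
position: [0.4922, 0.1094, 0.1872]
tool_rot: [-1.083, 1.283, 1.083]
ft_force: [0.2, 0.5, -0.5]
grip_width: 0.345
```

>>> servo_tool:
  commands:
    - [[0,0,0,-40,0,0,50],[0,0,0,-80,0,0,50],[0,0,0,-100,0,0,50],[0,0,0,-100,0,0,50]]

```text
time: 17.95
position: [0.4929, 0.1096, 0.287]
tool_rot: [-1.083, 1.28, 1.082]
ft_force: [0.2, 0.1, -0.7]
grip_width: 0.567
```

```bash
python3 - <<'E'
from h import *
np.set_printoptions(precision=4,suppress=True)
s=ctrl.get_state(); print(s['time'],s['position'],s['ft_force'],s['joint_positions'])
I=save('wrist','w7.png')[:,:,::-1]; D=save('side','d7.png')[:,:,::-1]
o=np.hstack([cv2.resize(I[120:300,180:460],None,fx=2,fy=2),cv2.resize(D[150:330,250:370],None,fx=2,fy=2)]); cv2.imwrite('pics/c7.png',o)
print(proj('wrist',[.4925,.1097,.075]),proj('wrist',[.4925,.1097,.038]))
E
```

```text
17.95 [0.4929 0.1096 0.287 ] [ 0.163   0.0875 -0.6926] [-0.7934 -0.0364  0.5126  1.722   0.017   1.4468  1.118 ]
[321.2457 215.1384] [321.1372 209.5539]
```

View pics/c7.png

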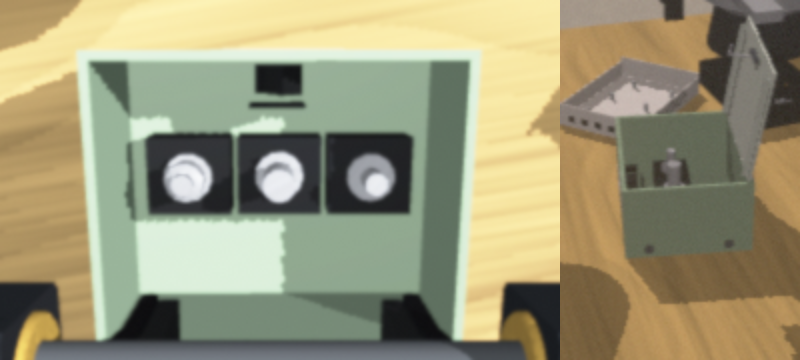

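The anvil stands in the middle socket, the two other tools are in place, and the flap is fully open. Next: over and behind the flap, fingers shut.

>>> servo_tool:
  commands:
    - [[0,0,0,0,-45,0,0],[0,0,0,0,-95,0,0],[0,0,0,0,-138,0,0],[0,0,0,10,-138,0,0],[0,0,0,40,-138,0,0]]

```text
time: 18.68
position: [0.6279, 0.0859, 0.2435]
tool_rot: [-1.083, 1.285, 1.083]
ft_force: [-0.2, 0.3, -0.8]
grip_width: 0.092
```

>>> servo_tool:
  commands:
    - [[0,0,0,20,0,0,0],[0,0,0,25,0,0,0],[0,0,0,25,10,0,0],[0,0,0,25,18,0,0],[0,0,0,25,22,0,0]]

```text
time: 19.3
position: [0.6069, 0.0901, 0.2212]
tool_rot: [-1.085, 1.281, 1.082]
ft_force: [2.6, -1.3, 1.8]
grip_width: 0.006
```

>>> servo_tool:
  commands:
    - [[0,0,0,0,13,0,0],[0,0,0,0,26,0,0],[0,0,0,-1,39,0,0],[0,0,0,0,51,0,0],[0,0,0,3,63,0,0]]

```text
time: 19.92
position: [0.5433, 0.1007, 0.216]
tool_rot: [-1.084, 1.285, 1.084]
ft_force: [5.3, 0.1, -0.5]
grip_width: 0.007
```

>>> servo_tool:
  commands:
    - [[0,0,0,5,12,0,0],[0,0,0,10,24,0,0],[0,0,0,17,35,0,0],[0,0,0,25,45.5,0,0],[0,0,0,34,55,0,0]]

```text
time: 20.55
position: [0.4898, 0.1098, 0.1823]
tool_rot: [-1.084, 1.283, 1.083]
ft_force: [4.4, -1.6, 1.5]
grip_width: 0.004
```

>>> servo_tool:
  commands:
    - [[0,0,0,10,8.5,0,0],[0,0,0,20.5,16,0,0],[0,0,0,32,22.5,0,0],[0,0,0,44,28,0,0],[0,0,0,56,32,0,0]]

```text
time: 21.18
position: [0.4584, 0.1154, 0.126]
tool_rot: [-1.084, 1.284, 1.083]
ft_force: [5.1, -1.3, 3.1]
grip_width: 0.003
```

>>> servo_tool:
  commands:
    - [[0,0,0,8,2,0,0],[0,0,0,16,3,0,0],[0,0,0,22,3,0,0],[0,0,0,26,3,0,0],[0,0,0,28,3,0,0]]

```text
time: 21.8
position: [0.454, 0.1161, 0.0978]
tool_rot: [-1.082, 1.287, 1.086]
ft_force: [-2.6, 1.1, 4.2]
grip_width: -0.0
```

>>> servo_tool:
  commands:
    - [[0,0,0,1.5,0,0,0],[0,0,0,3,0,0,0],[0,0,0,4,0,0,0],[0,0,0,4,0,0,0]]

```text
time: 22.3
position: [0.4553, 0.1157, 0.0944]
tool_rot: [-1.083, 1.285, 1.084]
ft_force: [-2.7, 1.0, 3.8]
grip_width: 0.006
```

Flush now. I'll press on in small steps towards the stop, which was at z ≈ 0.087 before.

>>> servo_tool:
  commands:
    - [[0,0,0,1,0,0,0],[0,0,0,2,0,0,0],[0,0,0,3,0,0,0],[0,0,0,4,0,0,0],[0,0,0,4,0,0,0]]

```text
time: 22.92
position: [0.4555, 0.1157, 0.0904]
tool_rot: [-1.084, 1.285, 1.083]
ft_force: [-2.6, 1.1, 4.6]
grip_width: 0.002
```

>>> servo_tool:
  commands:
    - [[0,0,0,1,0,0,0],[0,0,0,2,0,0,0],[0,0,0,2,0,0,0]]

```text
time: 23.3
position: [0.4556, 0.1157, 0.0884]
tool_rot: [-1.084, 1.284, 1.083]
ft_force: [-3.2, -0.0, 4.8]
grip_width: 0.004
```

>>> servo_tool:
  commands:
    - [[0,0,0,1,0,0,0],[0,0,0,1,0,0,0]]

```text
time: 23.55
position: [0.4556, 0.1157, 0.0875]
tool_rot: [-1.084, 1.284, 1.083]
ft_force: [-2.2, 0.0, 5.2]
grip_width: 0.006
```

>>> servo_tool:
  commands:
    - [[0,0,0,1,0,0,0],[0,0,0,1,0,0,0]]

```text
time: 23.8
position: [0.4556, 0.1157, 0.087]
tool_rot: [-1.083, 1.284, 1.083]
ft_force: [-4.2, -0.7, 8.9]
grip_width: 0.008
```

>>> servo_tool:
  commands:
    - [[0,0,0,0.7,0,0,0],[0,0,0,0.7,0,0,0]]

```text
time: 24.05
position: [0.4557, 0.1157, 0.0868]
tool_rot: [-1.083, 1.284, 1.084]
ft_force: [-6.5, -1.9, 12.4]
grip_width: 0.005
```

Firm stop at z = 0.0868 and 12.4 N. I'll release gently and watch whether the flap stays down.

>>> servo_tool:
  commands:
    - [[0,0,0,-4,0,0,0],[0,0,0,-9,0,0,0],[0,0,0,-15,0,0,0],[0,0,0,-22,0,0,0],[0,0,0,-22,0,0,0]]

```text
time: 24.68
position: [0.4562, 0.1159, 0.1084]
tool_rot: [-1.084, 1.283, 1.083]
ft_force: [0.2, -0.4, 0.2]
grip_width: 0.009
```

>>> servo_tool:
  commands:
    - [[0,0,0,-30,0,0,0],[0,0,0,-70,0,0,0],[0,0,0,-110,0,-40,0],[0,0,0,-120,0,-100,0],[0,0,0,-120,0,-150,0]]

```text
time: 25.3
position: [0.4306, -0.0341, 0.2289]
tool_rot: [-1.084, 1.282, 1.082]
ft_force: [-0.3, -0.9, -0.1]
grip_width: 0.007
```

>>> servo_tool:
  commands:
    - [[0,0,0,0,0,-10,0],[0,0,0,0,0,-10,0],[0,0,0,0,0,-10,0],[0,0,0,0,0,-10,0],[0,0,0,0,0,-10,0]]

```text
time: 25.92
position: [0.4286, -0.0412, 0.2276]
tool_rot: [-1.085, 1.284, 1.085]
ft_force: [0.4, 0.3, -0.1]
grip_width: 0.002
```

```bash
python3 - <<'E'
from h import *
np.set_printoptions(precision=4,suppress=True)
s=ctrl.get_state(); print(s['time'],s['position'],s['ft_force'])
I=save('scene','s8.png')[:,:,::-1]; D=save('side','d8.png')[:,:,::-1]
S0=cv2.imread('pics/scene0.png');D0=cv2.imread('pics/side0.png')
for n,a,b,c in [('scene box',S0,I,(slice(200,285),slice(270,390))),('side box',D0,D,(slice(215,280),slice(275,350))),('chassis',S0,I,(slice(145,206),slice(370,465)))]:
    print(n,(np.abs(a[c].astype(int)-b[c]).mean(2)>30).mean())
cv2.imwrite('pics/c8.png',np.hstack([cv2.resize(I[120:400,80:480],None,fx=1.1,fy=1.1),cv2.resize(D[160:420,240:420],None,fx=1.7,fy=1.7)[:308]]))
E
```

```text
25.925 [ 0.4286 -0.0412  0.2276] [ 0.4062  0.3252 -0.0611]
scene box 0.03676470588235294
side box 0.0073846153846153844
chassis 0.0
```

View pics/c8.png

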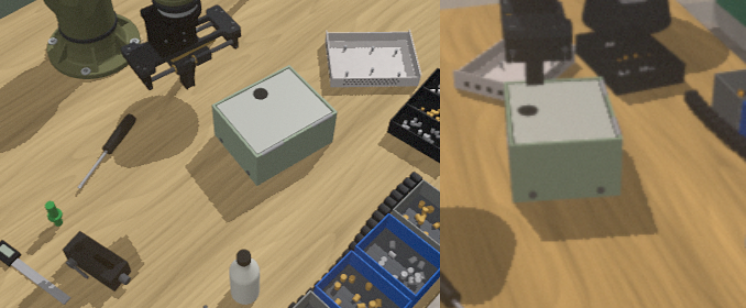

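The flap is shut and flush about 1.9 s after release, the holder is empty, the chassis hasn't moved, and the robot is clear of everything. Handing in.

```bash
python3 -c "
from bench import close_job
print(close_job())"
```

```text
the job is handed in; nothing more can be done
None
```

The anvil is in the box's middle socket, the flap is latched shut again, and the job was handed in at about 26 s of the allowed 72 s.

- **Opening:** I pressed the pad to the catch's firm stop, about 11 mm down at 11.5 N. The flap sprang open when I let go.
- **Moving the anvil:** I lifted it from the holder and lowered it slowly into the socket. The shank first caught on the socket's chamfer at about 9 N. I backed off, shifted it about 1 mm and it went in.
- **Seating:** The collar met a firm stop within about 0.5 mm of the expected height, and I pressed it to about 14 N. The wrist picture showed it standing upright, with the other two tools in their sockets.
- **Closing:** I swung the flap shut from behind and pressed it to the same stop at 12.4 N vertical (about 14 N in total). It then stayed down on release.

**Last checks:** About 2 s after release both outside cameras showed the flap flush. The chassis area matched its starting picture, and the robot was touching nothing. No check failed. With the flap shut I could not look at the anvil again, so the evidence that it is seated dates from before closing.

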